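# Click the treasure box shut in the beech squeezer

## Robot

A 6-joint arm with a two-finger parallel gripper is mounted at the origin on the work surface. World frame = base frame: x ahead of the robot, y to its left, z up, the work surface at z = 0. Lengths are in m, angles in rad, forces in N, time in s.
With the tool pointing down it reaches from about 0.375 to 0.9 m from the base axis. Payload 3.1 kg.
Tool frame: the origin (TCP) lies between the finger pads; the fingertips stand 17 mm ahead of it and the grasp point (between the pads) lies 2 mm behind it; z points along the fingers, y is the line along which they close (so a half turn about z gives the same grasp; the last joint's range is limited). The gripper opens to 85 mm and grips with 20 to 120 N. Pads are 22 mm wide; open, the fingers measure 114 mm over their backs; the gripper's body (76 mm by 85 mm) begins 54 mm behind the grasp point. The pads swing forward as they close: fully open they stand 13 mm farther back than shut.
Start: joints at [-1.282, 0.527, 1.433, -0, 1.181, -0.178], TCP at [0.281, -0.558, 0.248] pointing down, gripper open.
Joint ranges: [-3.08, 3.08], [-0.75, 2.2], [0.22, 2.44], [-1.43, 4.57], [0, 2.65], [-2.85, 2.85]. Speed limits (rad/s): [2.79, 2.79, 3.14, 3.14, 3.14, 3.14].

## Interface

Orientations are given as a unit quaternion [x, y, z, w].
In Python, from station import sense, vision, order gives the robot as it stands.
- The arm moves only by the shell command python3 -m crank 'ROWS' [OPENING] [FORCE]. ROWS is JSON, a list of rows, each an object with "dp": the shift along the world's x, y, z in units of 30 mm (1.0 is 30 mm), a list of three; "angular": the turn, a rotation vector about the world's x, y, z in degrees, a list of three. In form: [{"dp": [dx, dy, dz], "angular": [ax, ay, az]}, ...]. A call has 1 to 20 rows; each row shifts and turns the commanded pose from where the row before left it; what a row does not reach is not made up. A row lasts 1/10 s, in which the tool goes at most 50 mm and 8.59 degrees, less where a joint would pass 70% of its speed; a pose out of reach is approached as far as the arm can. A call is refused whole if a number of a shift passes 1 or a number of a turn 8.59, either way. A call with a gripper value outside its range is refused whole. OPENING is the closure, from 0 (fully open) to 1 (shut), set as the call begins (- or left out, the last holds). The fingers move at their own pace and stop on an object; FORCE is the grip in N (left out, the last holds). Time passes only in rows, so rows that do not move let the fingers close. It gives the time, the measured TCP pose, the force, the opening and the grip force at its end, in the units of the state.
- sense(): the state, without advancing time (a new reading comes with each control period).
- vision.snapshot(name): name is "scene" or "top" or "wrist"; returns a dict with "image" (480x640x3 uint8, blue, green, red), "range_z" (480x640 float32, m along the optical axis (not along the pixel's ray), 0 where there is no reading), "mtx" (3x3 intrinsics, pixels), "pose" (4x4, takes a point from camera to world coordinates); the wrist camera has in their place "mount" (4x4, takes a point from camera to tool coordinates, whose origin is the TCP and whose axes are the flange's). Camera axes: x right, y down, z forward; pixel columns grow to the right and rows downward; lengths in m; the calibration is good to about 2 mm. The wrist camera is an equidistant fisheye: a pixel r from the principal point sees the ray r / f radians off the axis. A picture is of the moment at which its call begins: read the wrist's pose just before it.
- order.sign_off(): hands the job in; it is judged then, once.
The state is a dict: "t": time; "q": joint angles; "qd": joint speeds; "tau": joint torques, N m; "tcp_pos": TCP position; "tool_rot": TCP orientation; "force": force on the tool from outside, world axes, zero at the start; "ft_torque": the same for the moment, N m; "finger_gap": opening from 0.0 (shut) to 1.0 (fully open); "gripper_force": force on a finger pad.
Only numpy, scipy, OpenCV 4.12 (cv2) and the standard library are available. Lean on these libraries where they do the work, as an engineer would, in place of code of your own. Each camera call takes 0.05 s, during which the arm holds its last target. There are 200 camera calls.

## Task

One of the two loaf-shaped beech treasure boxes still stands open by a gap at its seam: set it upright on the squeezer's board between the two jaws, one half against each jaw, and let go of it. Then squeeze the two handles together until the box resists, gives and clicks shut, and leave it there between the jaws. Do not press the box shut with your fingers, and leave its twin, which is shut already, where it stands.

Things in the scene. Friction and masses are not known exactly. Their poses are not given: they have to be found in the camera images.
- box: Open treasure box, pale beech, loose on the table: flat underside, sides 28 mm high, half-round top along y, 46 mm high, 36 mm wide (x), 40 mm long (y), 90 g. Two halves, each 16.5 mm long in y, with a 7 mm gap between them in which a dark neck shows. Origin: centre of the underside, z up. Grasping it across x over the seam does not close it.
- box_half (a joint): How far the open box's halves have been pushed together along the box's y: 0 = open (7 mm gap), 0.007 m = fully shut (box 33 mm long). They resist more and more, up to about 18 N, then give, snap shut by themselves and stay shut. The -y half moves.
- squeezer: Wooden squeezer like a nutcracker on a fixed board 195 x 110 mm (x -47 to 148), top at z 10 mm. Origin: table height, under the seat's middle. Two bars mirrored about y = 0, run from hinge pins at x +120 (under a bridge, x 107 to 133, top 58 mm) to -x. Jaws: x -22 to 22, inner faces 63 mm apart at x = 0 at the start (fully open), 33 when the box is shut; lips flare out from z 37 to 54.
- grip (a point): Point midway between the squeezer's two handles, 60 mm to -x of its origin, 30 mm above the table. The handles, x -42 to -100 mm, stand clear of the board, 7 mm thick, tops at 46 mm; here 67 mm over their outer faces when open, about 22 mm when the box is shut. Squeeze along y: about 12 N each at the peak, then it gives; they stay where left.
- twin: The twin box, same beech loaf shape and 36 mm width but already shut: 33 mm long in y, no gap, 46 mm high. Origin: centre of its underside. To be left alone.
Things that resemble listed ones, but are neither listed nor needed, are in the scene too. Leave any purple look-alike of the box alone.

How it is judged:
By the outcome, as a careful person would: the job done as asked, in the order asked, and still so for the second after the job is handed in, with the robot touching nothing.
It also fails if it takes over 51 s, if anything falls off the work surface, if the arm or the gripper's body presses on something with over 40 N, if the wrist force passes 120 N, or if a joint passes its speed limit or range.

## Working session

There is one attempt and no reset: what is moved stays moved. The work goes in short steps, Python scripts to look and compute and a shell command to move; the robot and the scene stay as the last step left them, time stands still between calls to the robot, and variables do not carry over. Pictures are saved under pics/ and viewed, at most 10 in all, crops included, and the job is handed in when it is done.

```bash
ls; mkdir -p pics; python3 - <<'E'
from station import sense,vision
import cv2,numpy as np
s=sense();print(s['t'],s['tcp_pos'],s['tool_rot'],s['finger_gap'])
for n in("top","scene"):
    d=vision.snapshot(n);cv2.imwrite(f"pics/{n}0.png",d["image"]);np.savez(f"pics/{n}0.npz",**d)
    print(n,d["mtx"].tolist(),d["pose"].round(3).tolist())
E
```

```text
pics
0.0 [ 0.28110402 -0.55744486  0.24733043] [ 9.72883304e-01  2.31293940e-01 -6.29000881e-05 -1.08926961e-03] 0.9980684919870443
top [[502.11219826594595, 0.0, 314.9927918061402], [0.0, 502.11219826594595, 247.24665636623672], [0.0, 0.0, 1.0]] [[-0.028, -0.986, 0.162, 0.42], [-1.0, 0.028, -0.003, -0.042], [-0.002, -0.162, -0.987, 0.791], [0.0, 0.0, 0.0, 1.0]]
scene [[560.9914870584875, 0.0, 320.9482622671688], [0.0, 560.9914870584875, 239.28932985892118], [0.0, 0.0, 1.0]] [[0.572, 0.601, -0.558, 0.996], [0.82, -0.421, 0.387, -0.343], [-0.003, -0.679, -0.734, 0.658], [0.0, 0.0, 0.0, 1.0]]
```

View pics/top0.png

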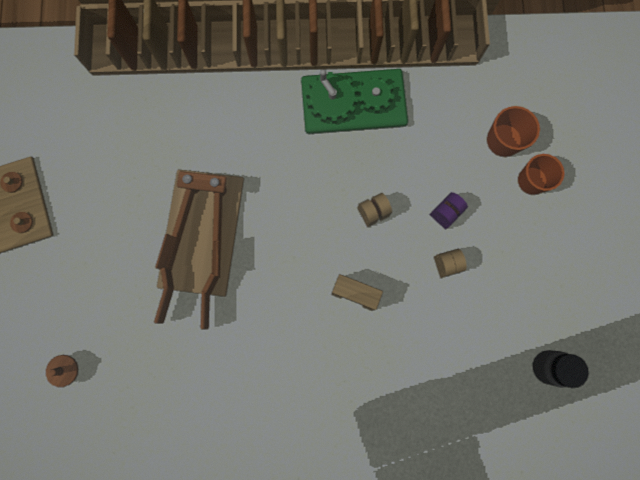

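View pics/scene0.png

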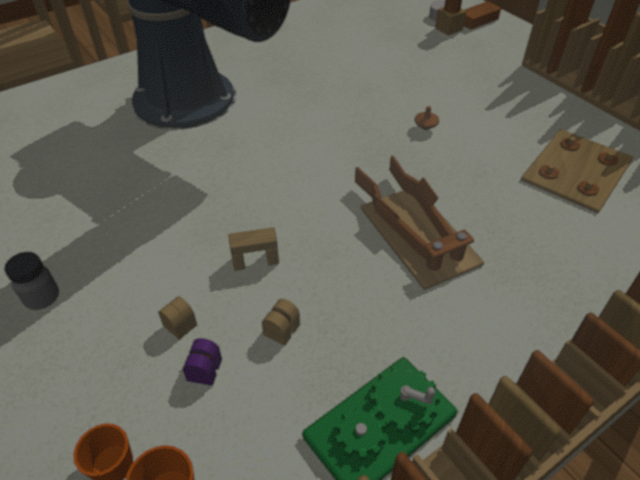

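```bash
cat > h.py <<'E'
import numpy as np,cv2
def cloud(d):
    z=d["range_z"];v,u=np.mgrid[:480,:640];K=d["mtx"]
    p=np.stack([(u-K[0,2])/K[0,0]*z,(v-K[1,2])/K[1,1]*z,z],-1)
    P=p@d["pose"][:3,:3].T+d["pose"][:3,3];P[z==0]=np.nan
    return P
def rect(q):
    (c,s,a)=cv2.minAreaRect((q[:,:2]*1000).astype(np.float32));return np.round(c,1),np.round(s,1),round(a,1)
E
python3 - <<'E'
from h import *
d=np.load("pics/top0.npz");P=cloud(d);X,Y,Z=P[...,0],P[...,1],P[...,2]
def reg(u0,u1,v0,v1,z0,z1):
    m=np.zeros(Z.shape,bool);m[v0:v1,u0:u1]=1;m&=(Z>z0)&(Z<z1);return m
print("table z",np.nanmedian(Z[330:350,250:330]))
for n,r in dict(box=(350,400,185,235),twin=(430,475,240,285),purple=(425,475,185,235)).items():
    m=reg(*r,.015,.06);q=P[m];print(n,m.sum(),rect(q),"zmax",np.percentile(q[:,2],98).round(4))
    m=reg(*r,.034,.06);print("  top",rect(P[m]))
m=reg(145,255,160,335,.005,.016);print("board",rect(P[m]),np.median(Z[m]))
m=reg(145,255,160,200,.05,.07);print("bridge",rect(P[m]),np.median(Z[m]))
for a in((145,188),(188,255)):
    m=reg(*a,190,335,.03,.06)
    q=P[m]
    for x0 in np.arange(.27,.56,.02):
        k=q[(q[:,0]>x0)&(q[:,0]<x0+.01)]
        if len(k)>3: print(a,round(x0+.005,3),"y",k[:,1].min().round(4),k[:,1].max().round(4),"z",np.percentile(k[:,2],90).round(3))
img=d["image"]
a=cv2.resize(img[160:335,140:260],None,fx=3.4,fy=3.4,interpolation=2);b=cv2.resize(img[170:290,350:480],None,fx=3,fy=3,interpolation=2)
o=np.zeros((595,800,3),np.uint8);o[:a.shape[0],:a.shape[1]]=a;o[:b.shape[0],410:800]=b[:,:390];cv2.imwrite("pics/c1.png",o)
E
```

```text
table z -4.8115873485909955e-05
box 680 (array([ 604.2, -138.6]), array([35.8, 41.1]), 25.5) zmax 0.0477
  top (array([ 604.3, -138.5]), array([34.4, 41.1]), 25.2)
twin 628 (array([ 516.1, -250.7]), array([35.8, 34.1]), 14.2) zmax 0.0478
  top (array([ 515.9, -250.6]), array([34.4, 34.1]), 14.6)
purple 720 (array([ 599.4, -254.5]), array([35.8, 41.6]), 45.0) zmax 0.0474
  top (array([ 599.5, -254.7]), array([34.8, 41.2]), 44.4)
board (array([549.1, 142.2]), array([110.9, 257.1]), 81.5) 0.009919249278925846
bridge (array([647.8, 127. ]), array([73.9, 26.3]), 81.0) 0.054083453210803156
(145, 188) 0.435 y 0.1905 0.1956 z 0.045
(145, 188) 0.455 y 0.1843 0.193 z 0.046
(145, 188) 0.475 y 0.1787 0.187 z 0.047
(145, 188) 0.495 y 0.1767 0.1855 z 0.047
(145, 188) 0.515 y 0.18 0.1938 z 0.051
(145, 188) 0.535 y 0.1755 0.1912 z 0.053
(145, 188) 0.555 y 0.1693 0.185 z 0.053
(188, 255) 0.435 y 0.1214 0.1279 z 0.047
(188, 255) 0.455 y 0.1212 0.1285 z 0.046
(188, 255) 0.475 y 0.1195 0.1271 z 0.047
(188, 255) 0.495 y 0.1096 0.1229 z 0.047
(188, 255) 0.515 y 0.1016 0.1142 z 0.053
(188, 255) 0.535 y 0.1 0.1121 z 0.054
(188, 255) 0.555 y 0.1 0.1126 z 0.054
```

View pics/c1.png

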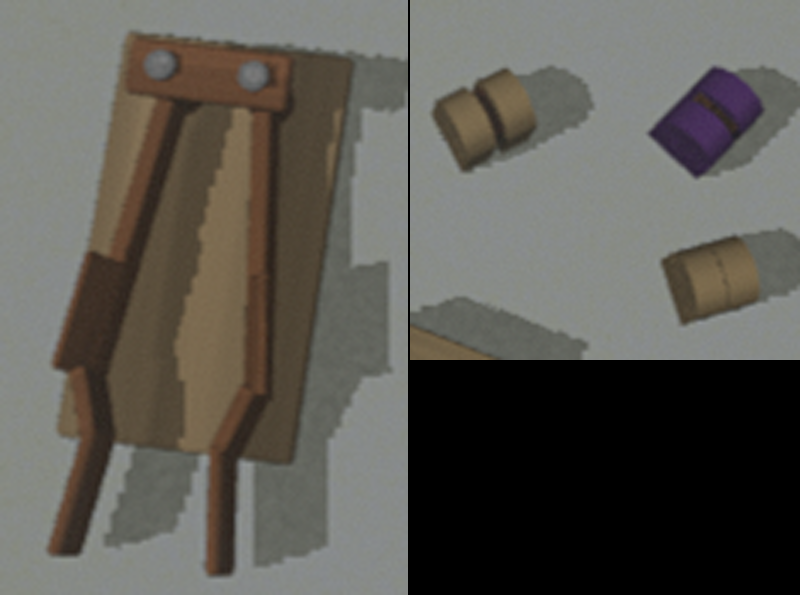

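```bash
python3 -m crank '[{"dp":[0.673,0.873,-0.265],"angular":[0,0,5.55]},{"dp":[0.673,0.873,-0.265],"angular":[0,0,5.55]},{"dp":[0.673,0.873,-0.265],"angular":[0,0,5.55]},{"dp":[0.673,0.873,-0.265],"angular":[0,0,5.55]},{"dp":[0.673,0.873,-0.265],"angular":[0,0,5.55]},{"dp":[0.673,0.873,-0.265],"angular":[0,0,5.55]},{"dp":[0.673,0.873,-0.265],"angular":[0,0,5.55]},{"dp":[0.673,0.873,-0.265],"angular":[0,0,5.55]},{"dp":[0.673,0.873,-0.265],"angular":[0,0,5.55]},{"dp":[0.673,0.873,-0.265],"angular":[0,0,5.55]},{"dp":[0.673,0.873,-0.265],"angular":[0,0,5.55]},{"dp":[0.673,0.873,-0.265],"angular":[0,0,5.55]},{"dp":[0.673,0.873,-0.265],"angular":[0,0,5.55]},{"dp":[0.673,0.873,-0.265],"angular":[0,0,5.55]},{"dp":[0.673,0.873,-0.265],"angular":[0,0,5.55]},{"dp":[0.673,0.873,-0.265],"angular":[0,0,5.55]},{"dp":[0,0,0],"angular":[0,0,0]},{"dp":[0,0,0],"angular":[0,0,0]}]' 0
cat >> h.py <<'E'
from scipy.spatial.transform import Rotation as R
def pose():
    from station import sense
    s=sense();T=np.eye(4);T[:3,:3]=R.from_quat(s['tool_rot']).as_matrix();T[:3,3]=s['tcp_pos']
    y=T[:3,1];print("t",round(s['t'],2),"tcp",np.round(T[:3,3]*1000,1),"ydir",np.degrees(np.arctan2(y[1],y[0])).round(2),"zax",T[:3,2].round(4),"F",np.round(s['force'],1),"gap",round(s['finger_gap'],3),"grip",np.round(s['gripper_force'],1));return T
def wcloud(d,T):
    z=d["range_z"];v,u=np.mgrid[:480,:640];K=d["mtx"]
    a=(u-K[0,2])/K[0,0];b=(v-K[1,2])/K[1,1];r=np.hypot(a,b)+1e-9
    t=np.tan(np.minimum(r,1.5))/r
    p=np.stack([a*t*z,b*t*z,z],-1);M=T@d["mount"]
    P=p@M[:3,:3].T+M[:3,3];P[(z==0)|(r>1.2)]=np.nan;return P
E
python3 - <<'E'
from h import *
from station import vision
T=pose();d=vision.snapshot("wrist");cv2.imwrite("pics/w1.png",d["image"])
P=wcloud(d,T);c=np.array([.6042,-.1386])
m=(np.abs(P[...,0]-c[0])<.04)&(np.abs(P[...,1]-c[1])<.04)
for z0 in(.015,.034):
    q=P[m&(P[...,2]>z0)&(P[...,2]<.056)];print(len(q),rect(q),q[:,2].max())
E
```

```text
t: 1.9
tcp_pos: [0.604, -0.1383, 0.1204]
tool_rot: [0.533, 0.846, -0.0, -0.001]
force: [0.1, 0.2, 0.3]
finger_gap: 1.0
gripper_force: 0.0
t 1.9 tcp [ 604.  -138.3  120.4] ydir 25.61 zax [-1.6e-03  2.0e-04 -1.0e+00] F [0.1 0.2 0.3] gap 1.0 grip 0.0
4326 (array([ 604.7, -138.2]), array([35.7, 40.9]), 25.2) 0.04798742836122705
3716 (array([ 604.7, -138.3]), array([34. , 40.8]), 25.3) 0.04798742836122705
```

View pics/w1.png

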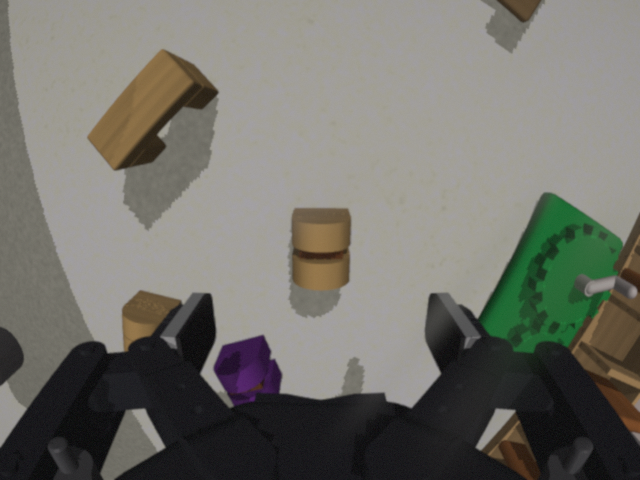

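The wrist view shows the open box with its seam at (320,255), square between the fingers, matching the top measurement to under 1 mm. I'll descend and grip.

```bash
python3 -m crank '[{"dp":[0.02,0,-0.67],"angular":[0,0,0]},{"dp":[0,0,-0.67],"angular":[0,0,0]},{"dp":[0,0,-0.67],"angular":[0,0,0]},{"dp":[0,0,-0.67],"angular":[0,0,0]},{"dp":[0,0,-0.44],"angular":[0,0,0]},{"dp":[0,0,-0.2],"angular":[0,0,0]},{"dp":[0,0,0],"angular":[0,0,0]}]' 0 && python3 -m crank '[{"dp":[0,0,0],"angular":[0,0,0]},{"dp":[0,0,0],"angular":[0,0,0]},{"dp":[0,0,0],"angular":[0,0,0]},{"dp":[0,0,0],"angular":[0,0,0]},{"dp":[0,0,0],"angular":[0,0,0]},{"dp":[0,0,0],"angular":[0,0,0]},{"dp":[0,0,0],"angular":[0,0,0]},{"dp":[0,0,0],"angular":[0,0,0]},{"dp":[0,0,0],"angular":[0,0,0]},{"dp":[0,0,0],"angular":[0,0,0]}]' 1 35
```

```text
t: 2.65
tcp_pos: [0.6043, -0.1396, 0.021]
tool_rot: [0.534, 0.846, -0.0, -0.001]
force: [-0.7, 0.5, -0.7]
finger_gap: 1.0
gripper_force: 0.0
t: 3.65
tcp_pos: [0.6056, -0.1392, 0.0224]
tool_rot: [0.533, 0.846, 0.0, 0.001]
force: [0.2, 0.8, 5.9]
finger_gap: 0.41
gripper_force: 36.4
```

```bash
python3 -m crank '[{"dp":[0,0,0.5],"angular":[0,0,0]},{"dp":[0,0,0.8],"angular":[0,0,0]},{"dp":[0,0,1],"angular":[0,0,0]},{"dp":[0,0,1],"angular":[0,0,0]},{"dp":[-0.211,0.792,0.3],"angular":[0,0,-2.9]},{"dp":[-0.211,0.792,0],"angular":[0,0,-2.9]},{"dp":[-0.211,0.792,0],"angular":[0,0,-2.9]},{"dp":[-0.211,0.792,0],"angular":[0,0,-2.9]},{"dp":[-0.211,0.792,0],"angular":[0,0,-2.9]},{"dp":[-0.211,0.792,0],"angular":[0,0,-2.9]},{"dp":[-0.211,0.792,0],"angular":[0,0,-2.9]},{"dp":[-0.211,0.792,0],"angular":[0,0,-2.9]},{"dp":[-0.211,0.792,0],"angular":[0,0,-2.9]},{"dp":[-0.211,0.792,0],"angular":[0,0,-2.9]},{"dp":[-0.211,0.792,0],"angular":[0,0,-2.9]},{"dp":[-0.211,0.792,0],"angular":[0,0,-2.9]},{"dp":[0,0,0],"angular":[0,0,0]},{"dp":[0,0,0],"angular":[0,0,0]}]'
cat > sq.py <<'E'
from h import *
def squeezer(P,o=(.5293,.1458),yaw=-9):
    a=np.radians(yaw);A=np.array([[np.cos(a),np.sin(a)],[-np.sin(a),np.cos(a)]])
    L=((P[...,:2]-o)@A.T)*1000;z=P[...,2]*1000
    for n,x0,x1,z0,z1 in(("bridge",95,145,50,66),("jawtop",-18,18,45,60),("handle",-75,-50,38,52)):
        m=(L[...,0]>x0)&(L[...,0]<x1)&(abs(L[...,1])<60)&(z>z0)&(z<z1)
        if n=="jawtop": m&=abs(L[...,1])>28
        q=L[m]
        if len(q)<20: print(n,"few",len(q));continue
        p,ng=q[q[:,1]>0],q[q[:,1]<0]
        f=lambda s:(np.percentile(s[:,1],[1,50,99]).round(1) if len(s) else None)
        print(n,len(q),"x",np.percentile(q[:,0],[1,99]).round(1),"y-",f(ng),"y+",f(p),"z",np.percentile(z[m],[50,98]).round(1))
        if n=="bridge":
            (c,s,an)=cv2.minAreaRect(q.astype(np.float32));print("   rect",np.round(c,1),np.round(s,1),an)
E
python3 - <<'E'
from sq import *
from station import vision
d=np.load("pics/top0.npz");squeezer(cloud(d))
T=pose();d=vision.snapshot("wrist");cv2.imwrite("pics/w2.png",d["image"]);squeezer(wcloud(d,T))
E
```

```text
t: 5.45
tcp_pos: [0.5288, 0.1464, 0.1299]
tool_rot: [0.761, 0.649, -0.0, 0.0]
force: [-0.4, -0.5, -1.1]
finger_gap: 0.412
gripper_force: 35.7
bridge 798 x [107.1 132.8] y- [-36.5 -19.1  -0.6] y+ [ 0.4 17.5 36.4] z [54.1 59.4]
   rect [ 1.199e+02 -1.000e-01] [73.9 26.3] 89.99127197265625
jawtop 280 x [-17.5  17.5] y- [-47.  -42.1 -36. ] y+ [34.1 39.9 45.5] z [51.1 54.5]
handle 184 x [-74.8 -50.7] y- [-36.1 -32.3 -27.7] y+ [24.5 28.1 33.8] z [44.9 47.6]
t 5.45 tcp [528.8 146.4 129.9] ydir -9.13 zax [ 3.e-04 -3.e-04 -1.e+00] F [-0.4 -0.5 -1.1] gap 0.412 grip 35.7
bridge 3847 x [107.2 132.1] y- [-34.8 -16.1  -0.3] y+ [ 0.4 20.1 37.4] z [54.1 58.8]
   rect [119.8   1.2] [26.3 73.6] 0.33162474632263184
jawtop 878 x [-17.7  17.7] y- None y+ [34.7 41.2 46.4] z [52.3 54.5]
handle 1005 x [-74.7 -50.3] y- [-34.6 -29.4 -26.2] y+ [25.3 30.3 34.2] z [45.1 47. ]
```

View pics/w2.png

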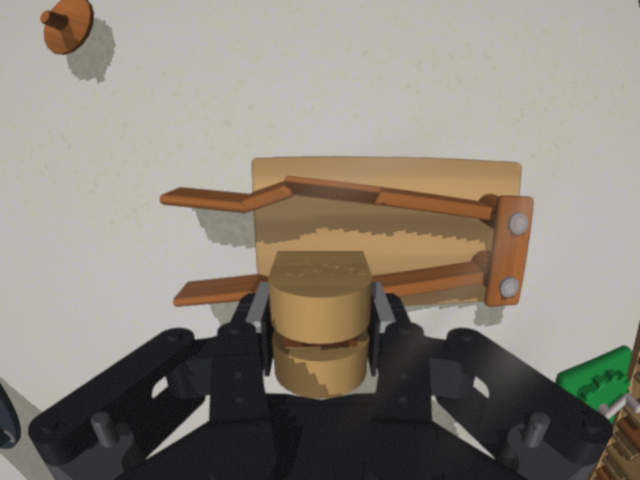

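The box is held level and square, above the centre of the open jaws (jaw bars at about rows 190 and 285). I'll lower it now.

```bash
python3 -m crank '[{"dp":[0.017,-0.02,-0.6],"angular":[0,0,0.1]},{"dp":[0,0,-0.7],"angular":[0,0,0]},{"dp":[0,0,-0.7],"angular":[0,0,0]},{"dp":[0,0,-0.5],"angular":[0,0,0]},{"dp":[0,0,-0.3],"angular":[0,0,0]},{"dp":[0,0,-0.2],"angular":[0,0,0]},{"dp":[0,0,-0.1],"angular":[0,0,0]},{"dp":[0,0,-0.1],"angular":[0,0,0]},{"dp":[0,0,0],"angular":[0,0,0]},{"dp":[0,0,0],"angular":[0,0,0]}]'
```

```text
t: 6.5
tcp_pos: [0.5298, 0.1455, 0.0339]
tool_rot: [0.761, 0.648, 0.0, 0.0]
force: [0.3, 1.3, -1.5]
finger_gap: 0.411
gripper_force: 35.7
```

```bash
python3 -m crank '[{"dp":[0,0,-0.04],"angular":[0,0,0]},{"dp":[0,0,-0.03],"angular":[0,0,0]},{"dp":[0,0,0],"angular":[0,0,0]},{"dp":[0,0,0],"angular":[0,0,0]}]'; python3 - <<'E'
from h import *
from station import vision
pose();d=vision.snapshot("scene");i=d["image"][130:310,340:520];cv2.imwrite("pics/s2.png",cv2.resize(i,None,fx=3.3,fy=3.3,interpolation=2))
E
```

```text
t: 6.9
tcp_pos: [0.5298, 0.1456, 0.0324]
tool_rot: [0.761, 0.649, 0.0, 0.0]
force: [0.2, 0.2, 5.1]
finger_gap: 0.414
gripper_force: 36.4
t 6.9 tcp [529.8 145.6  32.4] ydir -9.14 zax [ 1.2e-03  1.0e-04 -1.0e+00] F [0.2 0.2 5.1] gap 0.414 grip 36.4
```

View pics/s2.png

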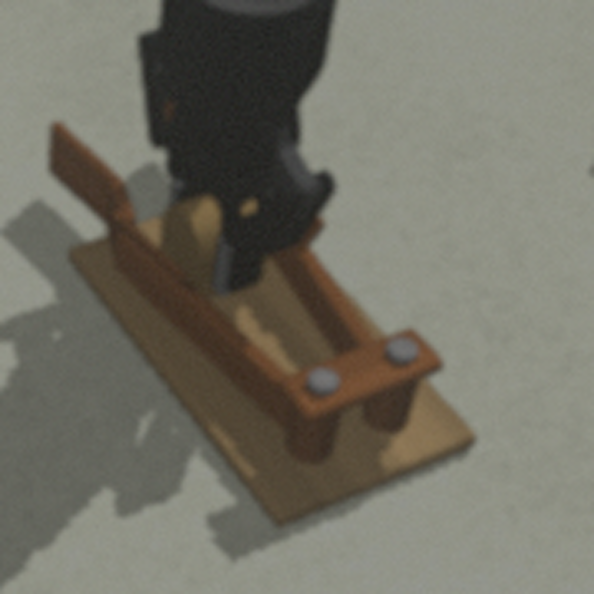

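The box stands on the board between the jaws (touchdown at 5 N). I'll open partly and lift out straight up.

```bash
python3 -m crank '[{"dp":[0,0,0],"angular":[0,0,0]},{"dp":[0,0,0],"angular":[0,0,0]},{"dp":[0,0,0],"angular":[0,0,0]},{"dp":[0,0,0],"angular":[0,0,0]},{"dp":[0,0,0],"angular":[0,0,0]},{"dp":[0,0,0.2],"angular":[0,0,0]},{"dp":[0,0,0.6],"angular":[0,0,0]},{"dp":[0,0,0.9],"angular":[0,0,0]},{"dp":[0,0,0.9],"angular":[0,0,0]},{"dp":[0,0,0.6],"angular":[0,0,0]},{"dp":[0,0,0.4],"angular":[0,0,0]},{"dp":[0,0,0],"angular":[0,0,0]}]' 0.3
python3 - <<'E'
from sq import *
from station import vision
T=pose();d=vision.snapshot("wrist");cv2.imwrite("pics/w3.png",d["image"]);P=wcloud(d,T);squeezer(P)
o=np.array([.5293,.1458]);a=np.radians(-9);A=np.array([[np.cos(a),np.sin(a)],[-np.sin(a),np.cos(a)]])
L=((P[...,:2]-o)@A.T)*1000;z=P[...,2]*1000
m=(abs(L[...,0])<32)&(abs(L[...,1])<30)&(z>25)&(z<62);q=L[m];print("box",rect(q/1000),np.percentile(z[m],98))
E
```

```text
t: 8.15
tcp_pos: [0.5305, 0.1455, 0.1412]
tool_rot: [0.761, 0.648, 0.001, 0.001]
force: [0.2, 0.4, 0.4]
finger_gap: 0.702
gripper_force: 0.0
t 8.15 tcp [530.5 145.5 141.2] ydir -9.15 zax [ 3.7e-03  2.0e-04 -1.0e+00] F [0.2 0.4 0.4] gap 0.702 grip 0.0
bridge 3627 x [107.1 132.1] y- [-35.2 -16.3  -0.4] y+ [ 0.5 19.7 37. ] z [54.1 58.8]
   rect [119.8   0.8] [26.7 73.4] 0.47325026988983154
jawtop 1718 x [-17.9  17.7] y- [-46.6 -40.6 -35.4] y+ [34.9 41.2 46.1] z [51.2 54.3]
handle 743 x [-74.8 -50.5] y- [-35.1 -29.5 -26.2] y+ [25.6 30.5 34.2] z [45.  46.8]
box (array([-0., -0.]), array([59.9, 63.9]), 90.0) 56.662998182614864
```

View pics/w3.png

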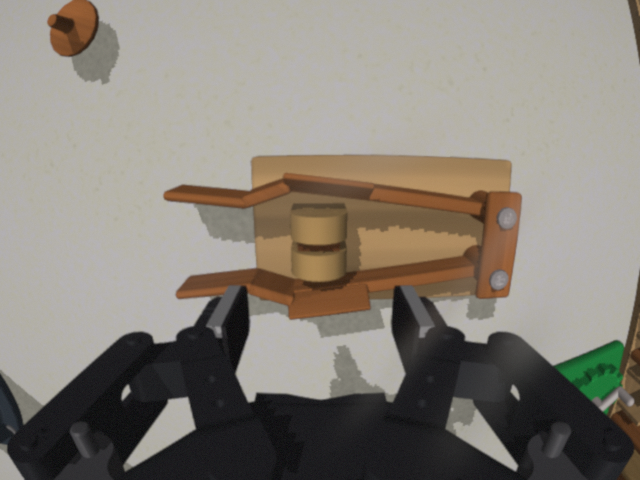

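The box stands upright and centred at (320,243) between the jaws, with its gap facing the jaws correctly. Next I go over the handles, turned 90°, fully open.

```bash
python3 -m crank '[{"dp":[-0.183,0.029,0],"angular":[0,0,8.2]},{"dp":[-0.183,0.029,0],"angular":[0,0,8.2]},{"dp":[-0.183,0.029,0],"angular":[0,0,8.2]},{"dp":[-0.183,0.029,0],"angular":[0,0,8.2]},{"dp":[-0.183,0.029,0],"angular":[0,0,8.2]},{"dp":[-0.183,0.029,0],"angular":[0,0,8.2]},{"dp":[-0.183,0.029,0],"angular":[0,0,8.2]},{"dp":[-0.183,0.029,0],"angular":[0,0,8.2]},{"dp":[-0.183,0.029,0],"angular":[0,0,8.2]},{"dp":[-0.183,0.029,0],"angular":[0,0,8.2]},{"dp":[-0.183,0.029,0],"angular":[0,0,8.2]},{"dp":[0,0,0],"angular":[0,0,0]},{"dp":[0,0,0],"angular":[0,0,0]}]' 0
python3 - <<'E'
from sq import *
from station import vision
T=pose();d=vision.snapshot("wrist");cv2.imwrite("pics/w4.png",d["image"]);squeezer(wcloud(d,T))
E
```

```text
t: 9.5
tcp_pos: [0.4687, 0.155, 0.1386]
tool_rot: [0.08, 0.997, -0.0, -0.001]
force: [0.1, -0.1, -0.2]
finger_gap: 1.001
gripper_force: 0.0
t 9.5 tcp [468.7 155.  138.6] ydir 80.87 zax [-1.5e-03 -2.0e-04 -1.0e+00] F [ 0.1 -0.1 -0.2] gap 1.001 grip 0.0
bridge few 0
jawtop 1358 x [-17.7  17.7] y- [-46.7 -40.9 -35.2] y+ [34.9 40.1 45.8] z [50.9 54.2]
handle 950 x [-74.8 -50.3] y- [-35.6 -30.3 -26.1] y+ [24.8 28.7 34. ] z [45.3 47. ]
```

View pics/w4.png

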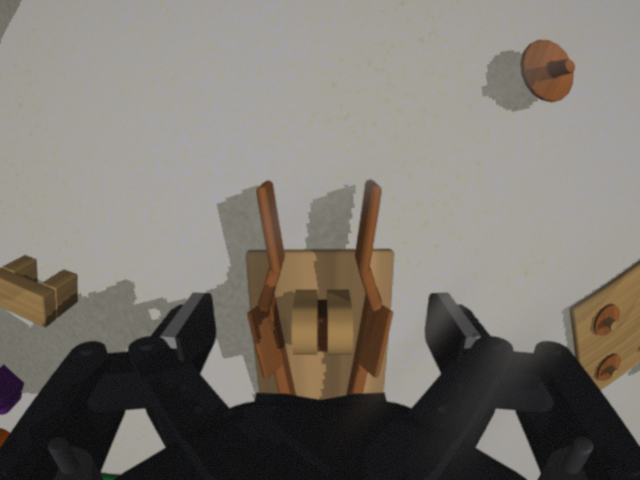

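The handles lie symmetric between the fingers (columns 265 and 370), well within the opening. I'll descend.

```bash
python3 -m crank '[{"dp":[0.04,0,-0.6],"angular":[0,0,0.1]},{"dp":[0,0,-0.7],"angular":[0,0,0]},{"dp":[0,0,-0.7],"angular":[0,0,0]},{"dp":[0,0,-0.6],"angular":[0,0,0]},{"dp":[0,0,-0.5],"angular":[0,0,0]},{"dp":[0,0,-0.3],"angular":[0,0,0]},{"dp":[0,0,-0.13],"angular":[0,0,0]},{"dp":[0,0,0],"angular":[0,0,0]},{"dp":[0,0,0],"angular":[0,0,0]}]' 0
python3 -m crank '[{"dp":[0,0,0],"angular":[0,0,0]},{"dp":[0,0,0],"angular":[0,0,0]},{"dp":[0,0,0],"angular":[0,0,0]},{"dp":[0,0,0],"angular":[0,0,0]},{"dp":[0,0,0],"angular":[0,0,0]},{"dp":[0,0,0],"angular":[0,0,0]},{"dp":[0,0,0],"angular":[0,0,0]},{"dp":[0,0,0],"angular":[0,0,0]}]' 0.4 20
```

```text
t: 10.45
tcp_pos: [0.4707, 0.1551, 0.0339]
tool_rot: [0.077, 0.997, 0.0, 0.001]
force: [0.0, 0.2, 0.0]
finger_gap: 1.003
gripper_force: 0.0
t: 11.25
tcp_pos: [0.4703, 0.1551, 0.0335]
tool_rot: [0.077, 0.997, 0.0, -0.0]
force: [0.4, 0.4, 0.2]
finger_gap: 0.598
gripper_force: 0.1
```

```bash
Z='' ; python3 -m crank '[{"dp":[0,0,0],"angular":[0,0,0]},{"dp":[0,0,0],"angular":[0,0,0]},{"dp":[0,0,0],"angular":[0,0,0]},{"dp":[0,0,0],"angular":[0,0,0]}]' 0.58 25
python3 -m crank '[{"dp":[0,0,0],"angular":[0,0,0]},{"dp":[0,0,0],"angular":[0,0,0]},{"dp":[0,0,0],"angular":[0,0,0]},{"dp":[0,0,0],"angular":[0,0,0]}]' 0.64 25
python3 -m crank '[{"dp":[0,0,0],"angular":[0,0,0]},{"dp":[0,0,0],"angular":[0,0,0]},{"dp":[0,0,0],"angular":[0,0,0]},{"dp":[0,0,0],"angular":[0,0,0]}]' 0.68 25
```

```text
t: 11.65
tcp_pos: [0.4702, 0.155, 0.0335]
tool_rot: [0.077, 0.997, -0.0, -0.0]
force: [0.4, 0.6, 0.7]
finger_gap: 0.422
gripper_force: 0.3
t: 12.05
tcp_pos: [0.4703, 0.155, 0.0339]
tool_rot: [0.077, 0.997, -0.0, 0.0]
force: [-0.0, -1.2, 5.6]
finger_gap: 0.36
gripper_force: 8.1
t: 12.45
tcp_pos: [0.4702, 0.155, 0.0333]
tool_rot: [0.077, 0.997, -0.0, -0.0]
force: [0.1, 0.3, 0.5]
finger_gap: 0.318
gripper_force: 0.1
```

It resisted (8 N at 0.36), then gave. I'll close on until it's firm.

```bash
python3 -m crank '[{"dp":[0,0,0],"angular":[0,0,0]},{"dp":[0,0,0],"angular":[0,0,0]},{"dp":[0,0,0],"angular":[0,0,0]},{"dp":[0,0,0],"angular":[0,0,0]}]' 0.72 25
python3 -m crank '[{"dp":[0,0,0],"angular":[0,0,0]},{"dp":[0,0,0],"angular":[0,0,0]},{"dp":[0,0,0],"angular":[0,0,0]},{"dp":[0,0,0],"angular":[0,0,0]},{"dp":[0,0,0],"angular":[0,0,0]}]' 0.78 20
```

```text
t: 12.85
tcp_pos: [0.4702, 0.1551, 0.0335]
tool_rot: [0.077, 0.997, 0.0, -0.0]
force: [-0.2, -0.4, -0.4]
finger_gap: 0.281
gripper_force: 0.2
t: 13.35
tcp_pos: [0.4703, 0.155, 0.0336]
tool_rot: [0.077, 0.997, -0.0, -0.0]
force: [0.1, -0.6, 1.7]
finger_gap: 0.247
gripper_force: 20.7
```

Firm at 0.247 (≈21 mm), which matches the shut spread. I'll release, lift clear, and check.

```bash
python3 -m crank '[{"dp":[0,0,0],"angular":[0,0,0]},{"dp":[0,0,0],"angular":[0,0,0]},{"dp":[0,0,0],"angular":[0,0,0]},{"dp":[0,0,0],"angular":[0,0,0]},{"dp":[0,0,0],"angular":[0,0,0]},{"dp":[0,0,0],"angular":[0,0,0]},{"dp":[0,0,0.3],"angular":[0,0,0]},{"dp":[0,0,0.7],"angular":[0,0,0]},{"dp":[0,0,1],"angular":[0,0,0]},{"dp":[0,0,1],"angular":[0,0,0]},{"dp":[-0.3,0,0.7],"angular":[0,0,0]},{"dp":[0,0,0.3],"angular":[0,0,0]},{"dp":[0,0,0],"angular":[0,0,0]},{"dp":[0,0,0],"angular":[0,0,0]}]' 0
python3 - <<'E'
from sq import *
from station import vision
T=pose();d=vision.snapshot("wrist");P=wcloud(d,T);squeezer(P)
o=np.array([.5293,.1458]);a=np.radians(-9);A=np.array([[np.cos(a),np.sin(a)],[-np.sin(a),np.cos(a)]])
L=((P[...,:2]-o)@A.T)*1000;z=P[...,2]*1000
m=(abs(L[...,0])<26)&(abs(L[...,1])<26)&(z>54.5)&(z<62);print("box crown y",np.percentile(L[m][:,1],[1,99]),"x",np.percentile(L[m][:,0],[1,99]),np.percentile(z[m],98))
i=d["image"][170:420,180:460];cv2.imwrite("pics/w5.png",cv2.resize(i,None,fx=2.4,fy=2.4,interpolation=2))
E
```

```text
t: 14.75
tcp_pos: [0.4613, 0.155, 0.1532]
tool_rot: [0.077, 0.997, -0.0, -0.0]
force: [-0.3, 0.2, -0.3]
finger_gap: 1.003
gripper_force: 0.0
t 14.75 tcp [461.3 155.  153.2] ydir 81.14 zax [-2.e-04 -0.e+00 -1.e+00] F [-0.3  0.2 -0.3] gap 1.003 grip 0.0
bridge few 0
jawtop 223 x [-17.8  17.4] y- [-29.7 -28.8 -28. ] y+ [28.  29.1 30.5] z [53.  54.7]
handle 784 x [-74.8 -50.5] y- [-10.6  -7.1  -3.9] y+ [ 4.   7.3 11. ] z [45.4 47. ]
box crown y [-15.58839542  16.41784864] x [-8.59575934  7.70420664] 56.98956272809236
```

View pics/w5.png

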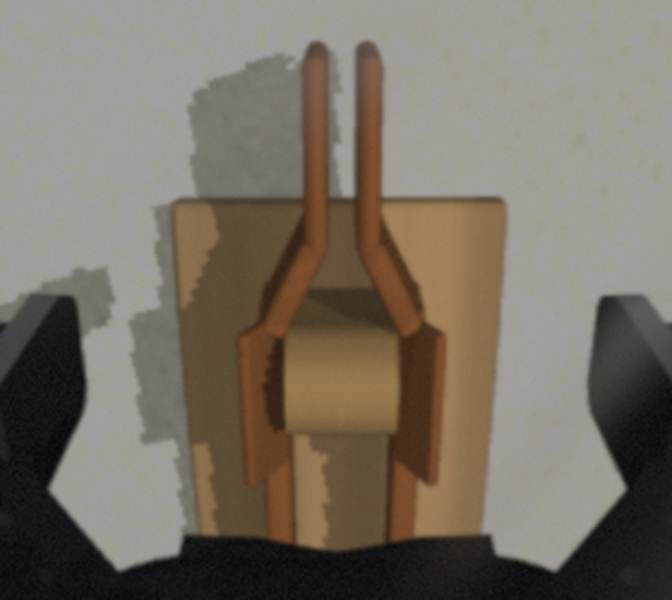

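The box at crop (342,385) is shut with no gap (crown 32–33 mm long) and stands upright between the jaws. The robot is clear of everything.

```bash
python3 -c "
from station import order;print(order.sign_off())"
```

```text
the job is handed in; nothing more can be done
None
```

The open box was set between the jaws, squeezed until it gave and shut (about 33 mm long, no gap), and left upright there; the twin was never touched, and I handed the job in at about 15 s.

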